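# Set the rotary cap stop to its third stop and hold it

### The job

An empty label core stands on the plate of the rotary cap stop, in the path of its arm: first take it away and leave it standing upright on the bare table, off the plate, before the knob is turned. Then grip the knob and turn it counter-clockwise (seen from above) from home by three clicks to the third stop, so that the arm closes the mouth of the cap lane; do not run on to the fourth stop and leave the two caps in the lane where they are. The knob springs back when let go: finish while still gripping it at the third stop.

Things in the scene. Friction and masses are not known exactly. Their poses are not given: they have to be found in the camera images.
- station: rotary cap stop, fixed to the table: grey plate 153 x 210 x 8 mm, x -38 to +115 and y -105 to +105 mm in this frame. Origin on the table surface, on the upright axis of the knob; z up. A pawl block stands beside the knob's disc at x -37 to -18 mm, 22 mm wide, top with pointer 25 mm above the table.
- lane_mouth (a point): middle of the open front end of the cap lane, on the plate's top face, at x 75, y 24 mm of the station. The lane runs from here 78 mm along the station's +y between two steel rails 33 mm apart inside and 9 mm high.
- index_knob: black bar-grip knob on the station's axis: bar 44 mm long, 14 mm wide, 34 to 62 mm above the table, on a 34 mm round skirt at 32 to 37 mm; below it a 52 mm steel disc, top at 21 mm. Origin on the axis at table height; turns with the knob. The bar's long side lies along -75 degrees about z from this frame's x axis (white line at the arm's end).
- stop_end (a point): centre of the round end (16 mm) of the steel stop arm, 92 mm from the axis, 16 mm above the table. The arm lies under the knob bar, parallel to it, turns with it, is 12 mm wide, 11 to 21 mm above the table (end screw to 24). At home it points to -75 degrees in the station's frame, at the third stop along the station's +x, across the lane's mouth.
- stop_turn (a joint): turn of knob and arm, rad: 0 at home (end stop, its start), growing counter-clockwise from above. Clicks every 25 degrees: 0.436, 0.873, third 1.309, 1.745, 2.182 (end). A spring drives it home, 0.065 N m at home, 0.09 at the third; the clicks add a ripple of 0.06 N m, hardest just past a stop, helping just before the next, too weak to hold it when let go.
- label_core: empty label core: white cardboard tube, 44 mm across, about 31 mm bore, 48 mm tall, closed near its foot, about 15 g, standing on the plate (foot 8 mm above the table) in the arm's path, 65 to 95 mm from the knob's axis. Origin: centre of its underside, z up along its axis.
- cap_a: screw cap 29 mm across, 17 mm tall, on the plate in the lane, the one nearer the arm. Origin: centre of its underside. To be left alone.
- cap_b: screw cap 29 mm across, 17 mm tall, on the plate in the lane behind the first. Origin: centre of its underside. To be left alone.
Things that resemble listed ones, but are neither listed nor needed, are in the scene too. There is more than one size of the label_core; the one meant has the size given above.

How it is judged:
On the way, in this order (a step that is already met when the one before it is completed fails the run):
1. the label core stands upright on the table off the plate, let go, with the knob still at home (height (world z) of label_core between -0.004 and 0.004 m and angle between label_core's own z axis and vertical below 0.12 rad and linear speed of label_core below 0.03 m/s and contact force between the fingers and label_core below 0.1 N and value of joint stop_turn below 0.15 rad), for 0.2 s.
2. the gripped knob is at the third stop (value of joint stop_turn between 1.179 and 1.439 rad and contact force between the fingers and index_knob above 2 N and horizontal distance between the grasp point and index_knob below 0.03 m), for 0.2 s.
At the end, for the whole second after the job is handed in: The knob is at its third stop (75 degrees, within 7.5), still, and gripped by the fingers at the bar on its axis (grasp point within 30 mm of it) with more than 2 N; the label core stands upright, at rest and let go, on the bare table off the plate (all of step 2 and height (world z) of label_core between -0.004 and 0.004 m and angle between label_core's own z axis and vertical below 0.12 rad and linear speed of label_core below 0.03 m/s and contact force between the fingers and label_core below 0.1 N and velocity of joint stop_turn between -0.1 and 0.1 rad/s); the arm keeps its last pose, push and grip.
It fails at once if the knob is run on past the third stop towards the fourth (beyond 90 degrees) (value of joint stop_turn above 1.571 rad).
It fails at once if a cap in the lane is disturbed (moved more than 15 mm) (distance of any of cap_a, cap_b from where it was at the start of the episode above 0.015 m).
It also fails if it takes over 51 s, if anything falls off the work surface, if the arm or the gripper's body presses on something with over 40 N, if the wrist force passes 120 N, or if a joint passes its speed limit or range.

### The arm

A 6-joint arm with a two-finger parallel gripper is mounted at the origin on a cart in front of the work surface, level with it; the furniture and walls round the work are solid. World frame = base frame: x ahead of the robot, y to its left, z up, the work surface at z = 0. Lengths are in m, angles in rad, forces in N, time in s.
With the tool pointing down it reaches from about 0.325 to 0.775 m from the base axis. Payload 9.3 kg.
Tool frame: the origin (TCP) lies between the finger pads; the fingertips stand 11 mm ahead of it and the grasp point (between the pads) lies 8 mm behind it; z points along the fingers, y is the direction in which the jaws open and shut (so a half turn about z gives the same grasp; the last joint's range is limited). The gripper opens to 85 mm and grips with 20 to 120 N. Pads are 22 mm wide; open, the fingers measure 114 mm over their backs; the gripper's body (76 mm by 85 mm) begins 54 mm behind the grasp point. The pads swing forward as they close: fully open they stand 13 mm farther back than shut.
Start: joints at [-1.375, 0.259, 0.021, 1.334, 0, 1.418], TCP at [0.188, -0.517, 0.242] pointing down, gripper open.
Joint ranges: [-3.04, 3.04], [-0.91, 1.82], [-1.04, 1.36], [-1.92, 1.95], [-1.52, 1.45], [-3.14, 3.14]. Speed limits (rad/s): [2.22, 2.22, 2.79, 3.14, 3.14, 3.14].

### API

Orientations are given as a unit quaternion [x, y, z, w].
In Python, from rig import env gives the robot as it stands.
- The arm moves only by the tool play_rows, never from a script. Its argument "deltas" is a list of rows, each an object of numbers: "ax", "ay", "az": the turn, a rotation vector about the tool's x, y, z in degrees; "dx", "dy", "dz": the shift along the tool's x, y, z in m; "grip": the finger opening in m, from 0 to 0.0854. A call has exactly 5 rows; each row shifts and turns the pose as measured when the row begins, along the tool's axes as they then stand; what a row does not reach is not made up. A row lasts 1/8 s, in which the tool goes at most 62.5 mm and 10.7 degrees, less where a joint would pass 70% of its speed; a pose out of reach is approached as far as the arm can. A call with a gripper value outside its range is refused whole. The fingers move at their own pace and stop on an object; "force" is the grip in N (left out, the last holds). Time passes only in rows, so rows that do not move let the fingers close, or fill a call up. It gives the time, the measured TCP pose, the force and the opening at its end, in the units of the state.
- env.observe(): the state, without advancing time (a new reading comes with each control period).
- env.camera(name): name is "side" or "top" or "wrist"; returns the picture (420x560x3 uint8, red, green, blue); there is no depth.
- env.get_calibration(name): a dict with "K" (3x3 intrinsics, pixels), "rvec" (rotation vector, rad) and "tvec" (3), from world to camera coordinates, as OpenCV has them. Camera axes: x right, y down, z forward; pixel columns grow to the right and rows downward; lengths in m; the calibration is good to about 2 mm. The wrist camera is an equidistant fisheye: a pixel r from the principal point sees the ray r / f radians off the axis. A picture is of the moment at which its call begins: read the wrist's pose just before it. get_calibration takes no time and is no camera call; for the wrist camera it gives the pose at the moment of the call.
- env.job_done(): hands the job in, once; it reports no verdict.
The state is a dict: "clock": time; "joint_pos": joint angles; "joint_vel": joint speeds; "joint_efforts": joint torques, N m; "tool_pos": TCP position; "ee_rot": TCP orientation; "wrist_force": force on the tool from outside, world axes, zero at the start; "wrist_torque": the same for the moment, N m; "finger_gap": finger opening in m.
Only numpy, scipy, OpenCV 4.12 (cv2) and the standard library are available. Lean on these libraries where they do the work, as an engineer would, in place of code of your own. Each camera call takes 0.05 s, during which the arm holds its last target.

## Working session

There is one attempt and no reset: what is moved stays moved. The work goes in short steps, Python scripts to look and compute and a tool call to move; the robot and the scene stay as the last step left them, time stands still between calls to the robot, and variables do not carry over. Pictures are saved under pics/ and viewed, and the job is handed in when it is done.

Besides the shell and the picture viewer there is one more tool, called after "Call:" as a command line: name --argument value ..., lists and objects as JSON in quotes. play_rows: Moves the arm, as the interface text tells. Its arguments: {"type":"object","properties":{"deltas":{"type":"array","items":{"type":"object","properties":{"ax":{"type":"number"},"ay":{"type":"number"},"az":{"type":"number"},"dx":{"type":"number"},"dy":{"type":"number"},"dz":{"type":"number"},"grip":{"type":"number"}}}},"force":{"type":"number"}},"required":["deltas"]}

```bash
mkdir -p pics; ls
python3 - <<'E'
from rig import env
import cv2,numpy as np
print(env.observe())
for n in ["side","top","wrist"]:
    c=env.get_calibration(n); print(n,c)
    cv2.imwrite(f"pics/{n}0.png",env.camera(n)[:,:,::-1])
E
```

```text
pics
{'clock': 0.0, 'joint_pos': array([-1.37464090e+00,  2.59233852e-01,  2.07543231e-02,  1.33370589e+00,
        8.47176054e-06,  1.41818562e+00]), 'joint_vel': array([-0.00171029, -0.00082758,  0.00159052, -0.00074403,  0.00123015,
        0.00063919]), 'joint_efforts': array([-4.44331829e-05, -5.55643988e+01,  3.44525456e+01,  1.35981990e-02,
       -3.81851385e-05, -1.27918263e-07]), 'tool_pos': array([ 0.18789598, -0.51662571,  0.2416406 ]), 'ee_rot': array([ 9.84833528e-01,  1.73500549e-01, -1.08858459e-05, -6.94474116e-04]), 'wrist_force': array([-0.15009572, -0.50787265, -0.69546306]), 'wrist_torque': array([ 0.01195358,  0.00875755, -0.0088577 ]), 'finger_gap': 0.08577931552608975}
side {'K': array([[516.46974833,   0.        , 279.49352405],
       [  0.        , 516.46974833, 211.3759933 ],
       [  0.        ,   0.        ,   1.        ]]), 'rvec': array([-0.0040369 , -2.73183642,  1.51207135]), 'tvec': array([ 0.56296564, -0.19714752,  1.19301553])}
top {'K': array([[507.86066858,   0.        , 278.55746416],
       [  0.        , 507.86066858, 205.75651193],
       [  0.        ,   0.        ,   1.        ]]), 'rvec': array([ 2.15053264, -2.16335997,  0.17378273]), 'tvec': array([0.392649  , 0.55962166, 0.89072253])}
wrist {'K': array([[325.1922621 ,   0.        , 276.5041395 ],
       [  0.        , 325.1922621 , 205.52910084],
       [  0.        ,   0.        ,   1.        ]]), 'rvec': array([-2.36753911,  1.65651878,  0.24997002]), 'tvec': array([-0.5477927 , -0.03905323,  0.38081007])}
```

View pics/side0.png

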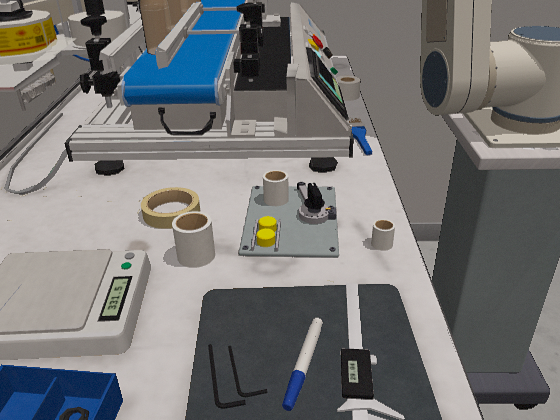

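View pics/top0.png

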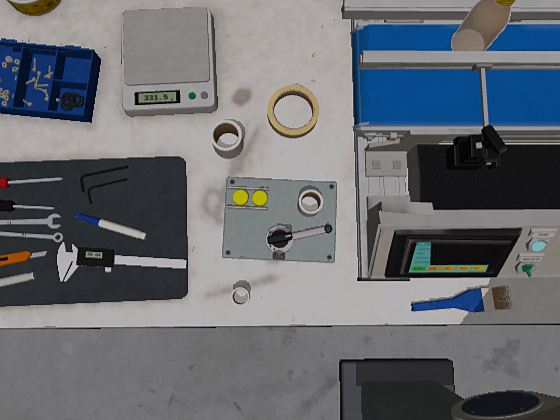

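View pics/wrist0.png

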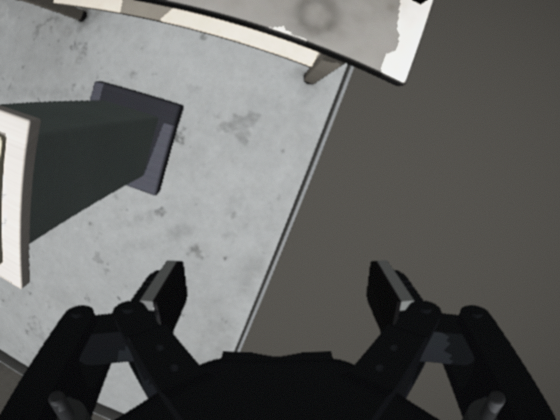

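The side and top views show the station. In the top view the plate spans about (222–337, 178–262), the core is at (311,201), the knob at (280,238), the arm's end at (328,229) and the caps at (240,198) and (260,198). The small core at (241,295) and the large one at (228,136) are decoys. I'll measure next.

```bash
cat > h.py <<'E'
from rig import env
import cv2,numpy as np
def cam(n):
    c=env.get_calibration(n);R=cv2.Rodrigues(c["rvec"])[0];return c["K"],R,np.array(c["tvec"]).ravel()
def ray(n,p,C=None):
    K,R,t=C or cam(n)
    u=(p[0]-K[0,2])/K[0,0];v=(p[1]-K[1,2])/K[1,1]
    if n=="wrist":
        r=np.hypot(u,v);s=np.sin(r)/r if r>1e-9 else 1;d=np.array([u*s,v*s,np.cos(r)])
    else: d=np.array([u,v,1.])
    return -R.T@t,R.T@d/np.linalg.norm(d)
def onz(n,p,z,C=None):
    o,d=ray(n,p,C);return o+d*(z-o[2])/d[2]
def tri(*rs):
    A=np.zeros((3,3));b=np.zeros(3)
    for o,d in rs:
        P=np.eye(3)-np.outer(d,d);A+=P;b+=P@o
    x=np.linalg.solve(A,b);return x,[np.linalg.norm((np.eye(3)-np.outer(d,d))@(x-o)) for o,d in rs]
def proj(n,X,C=None):
    K,R,t=C or cam(n);c=R@np.array(X)+t
    if n=="wrist":
        r=np.hypot(c[0],c[1]);th=np.arctan2(r,c[2]);q=c[:2]/r*th
    else:q=c[:2]/c[2]
    return K[0,0]*q+K[:2,2]
E
python3 - <<'E'
from h import *
print(-cam("top")[1].T@cam("top")[2], -cam("side")[1].T@cam("side")[2])
for nm,(x0,y0,x1,y1) in dict(top=(210,165,350,310),side=(230,160,410,265)).items():
    im=cv2.imread(f"pics/{nm}0.png")[y0:y1,x0:x1]
    s=5 if nm=="top" else 4.4
    cv2.imwrite(f"pics/{nm}0z.png",cv2.resize(im,None,fx=s if nm=="side" else 4,fy=s if nm=="side" else 4,interpolation=cv2.INTER_CUBIC))
E
```

```text
[0.43136833 0.40762816 0.95315104] [0.54658857 1.11953478 0.47640983]
```

View pics/top0z.png

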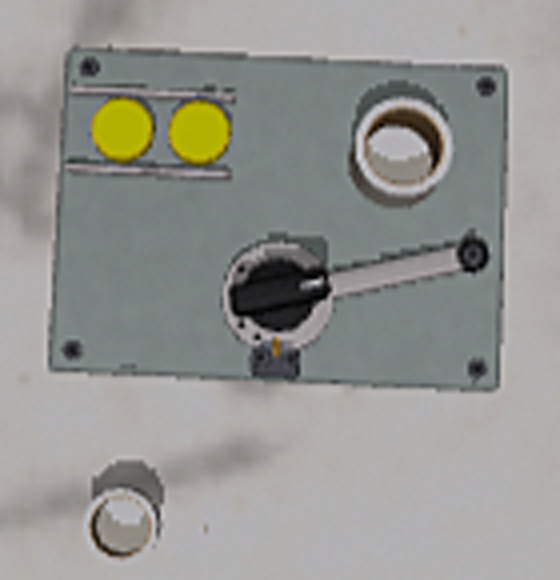

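View pics/side0z.png

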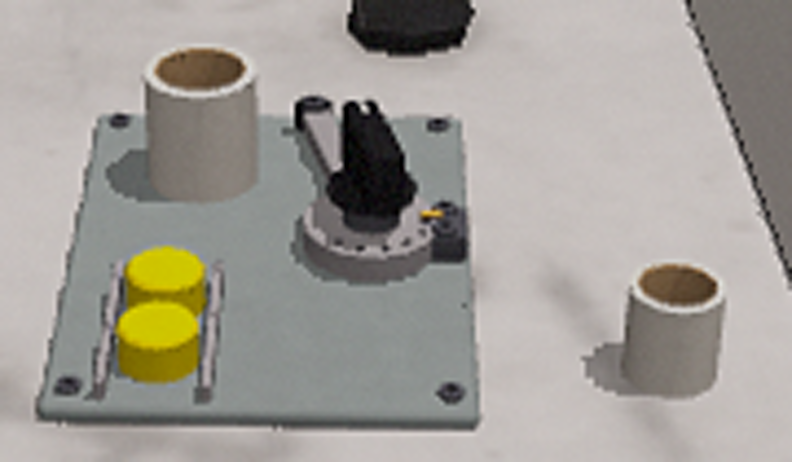

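Run:
```python
from h import *
T=lambda X,Y:((X+.5)/4-.5+210,(Y+.5)/4-.5+165)
S=lambda X,Y:((X+.5)/4.4-.5+230,(Y+.5)/4.4-.5+160)
c=[onz("top",T(*p),.008)[:2] for p in [(68,47),(507,66),(498,391),(50,369)]]
sc=[onz("side",S(*p),.008)[:2] for p in [(40,412),(103,116),(462,121),(480,420)]]
print("plate top",np.round(c,4)); print("side",np.round(sc,4))
loc=np.array([[115,105],[115,-105],[-38,-105],[-38,105]])/1000
def fit(loc,c):
    c=np.array(c);a=loc-loc.mean(0);b=c-c.mean(0)
    th=np.arctan2((a[:,0]*b[:,1]-a[:,1]*b[:,0]).sum(),(a*b).sum());R=np.array([[np.cos(th),-np.sin(th)],[np.sin(th),np.cos(th)]])
    t=c.mean(0)-R@loc.mean(0);return t,np.degrees(th),c-(loc@R.T+t)
t,th,r=fit(loc,c);print(t,th,r.round(4).tolist())
t2,th2,r2=fit(loc,sc);print(t2,th2,r2.round(4).tolist())
print("core rim tri",tri(ray("top",T(402,147)),ray("side",S(201,72))))
print("core rim z56",onz("top",T(402,147),.056),onz("side",S(201,72),.056))
print("rim diam",np.linalg.norm(onz("top",T(351,147),.056)-onz("top",T(453,147),.056)))
print("arm end tri",tri(ray("top",T(473,254)),ray("side",S(315,104))), onz("top",T(473,254),.024))
print("knob",onz("top",T(278,288),.062))
print("small",onz("top",T(123,524),.04))
```

```text
plate top [[0.6225 0.4866]
 [0.6126 0.2787]
 [0.4594 0.2865]
 [0.4709 0.4939]]
side [[0.6213 0.4901]
 [0.6101 0.2819]
 [0.4595 0.29  ]
 [0.4706 0.4972]]
[0.50290807 0.38835648] -2.9038142050359697 [[-0.0006, -0.0008], [0.0002, 0.001], [-0.0003, 0.001], [0.0006, -0.0013]]
[0.50192971 0.39181611] -3.0129487477914223 [[-0.0009, -0.0005], [-0.0011, 0.001], [0.001, 0.001], [0.0011, -0.0014]]
core rim tri (array([0.56686512, 0.33315125, 0.0558179 ]), [np.float64(8.918836241534359e-05), np.float64(8.918836241522642e-05)])
core rim z56 [0.56674759 0.33317255 0.056     ] [0.56694496 0.33346108 0.056     ]
rim diam 0.04568261743397956
arm end tri (array([0.52153218, 0.29837262, 0.02169227]), [np.float64(0.0003426180393911276), np.float64(0.00034261803939114935)]) [0.52165077 0.29860835 0.024     ]
knob [0.50343065 0.38923635 0.062     ]
small [0.40106576 0.45813632 0.04      ]
```

Plate yaw is about −3°. The core's rim is at (0.567, 0.333, 0.056) and the knob's axis at (0.503, 0.390). The two views agree within a few mm. The arm must swing past the machine, so I'll check how tall it is.

Run:
```python
from h import *
a=cv2.imread("pics/top0.png")[150:330,340:560];cv2.imwrite("pics/ma.png",cv2.resize(a,None,fx=3.5,fy=3.3))
a=cv2.imread("pics/side0.png")[0:180,220:400];cv2.imwrite("pics/mb.png",cv2.resize(a,None,fx=3.3,fy=3.3))
for p in [(340,320),(560,327),(357,282),(340,300)]: print(p,onz("top",p,0))
```

```text
(340, 320) [0.35406299 0.27698966 0.        ]
(560, 327) [ 0.33777631 -0.13126856  0.        ]
(357, 282) [0.42301379 0.24357494 0.        ]
(340, 300) [0.39029741 0.27610558 0.        ]
```

View pics/ma.png

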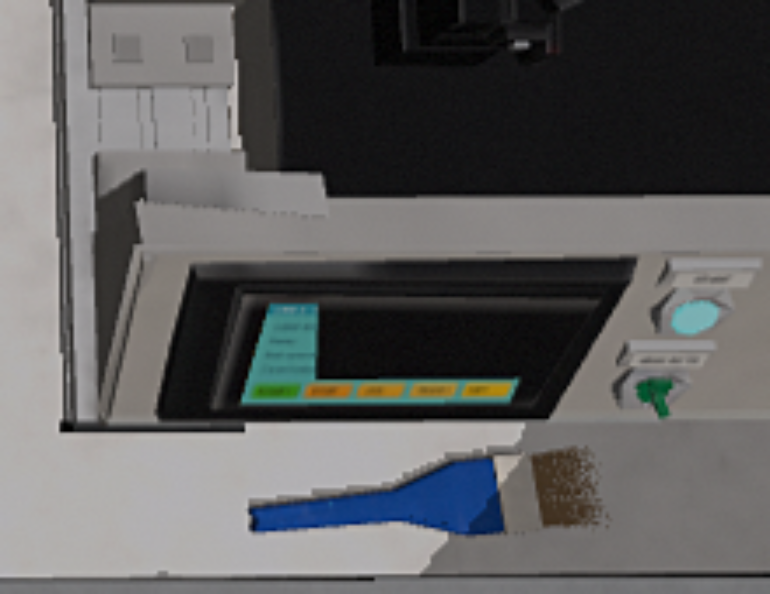

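View pics/mb.png

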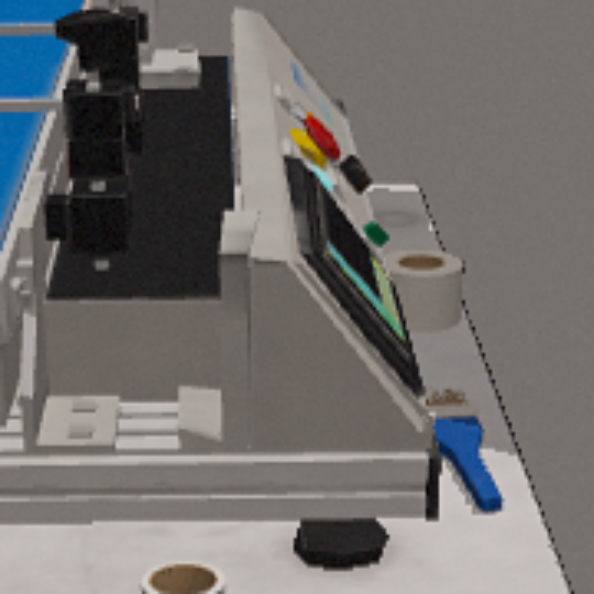

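Run:
```python
from h import *
print(tri(ray("top",(379,211.5)),ray("side",(296,79))))
print(tri(ray("top",(370,276.7)),ray("side",(349,131))))
print(onz("side",(349,99),0),onz("side",(347,79),.05))
print(onz("side",(292,3),.2))
```

```text
(array([0.52951047, 0.24090244, 0.19576153]), [np.float64(0.00022446209816564378), np.float64(0.00022446209816591776)])
(array([0.43234302, 0.23805655, 0.09634352]), [np.float64(0.0001415634055445334), np.float64(0.00014156340554448245)])
[ 3.80657048e-01 -1.96524203e-01 -5.55111512e-17] [ 0.38723933 -0.20867003  0.05      ]
[ 0.52714237 -0.4298353   0.2       ]
```

Call:
play_rows --deltas '[{"dx": 0.025,"dy": -0.025,"dz": -0.03,"az": -10,"grip": 0.085},{"dx": 0.04,"dy": -0.029,"dz": -0.03,"az": -10},{"dx": 0.045,"dy": -0.022,"dz": -0.03,"az": -10},{"dx": 0.048,"dy": -0.014,"dz": -0.03,"az": -10},{"dx": 0.05,"dy": -0.005,"dz": -0.02,"az": -10}]'

```text
validation failed for argument at $.de...
```

Call:
play_rows --deltas '[{"ax": 0,"ay": 0,"az": -10,"dx": 0.025,"dy": -0.025,"dz": -0.03,"grip": 0.085},{"ax": 0,"ay": 0,"az": -10,"dx": 0.04,"dy": -0.029,"dz": -0.03,"grip": 0.085},{"ax": 0,"ay": 0,"az": -10,"dx": 0.045,"dy": -0.022,"dz": -0.03,"grip": 0.085},{"ax": 0,"ay": 0,"az": -10,"dx": 0.048,"dy": -0.014,"dz": -0.03,"grip": 0.085},{"ax": 0,"ay": 0,"az": -10,"dx": 0.05,"dy": -0.005,"dz": -0.02,"grip": 0.085}]' --force 30

```text
clock: 0.78
tool_pos: [0.283, -0.2977, 0.3829]
ee_rot: [0.813, 0.582, 0.002, -0.004]
wrist_force: [1.4, -0.2, -0.1]
finger_gap: 0.085
```

Call:
play_rows --deltas '[{"ax": 0,"ay": 0,"az": -10,"dx": 0.053,"dy": 0.005,"dz": 0,"grip": 0.085},{"ax": 0,"ay": 0,"az": -10,"dx": 0.051,"dy": 0.014,"dz": 0,"grip": 0.085},{"ax": 0,"ay": 0,"az": -10,"dx": 0.048,"dy": 0.022,"dz": 0,"grip": 0.085},{"ax": 0,"ay": 0,"az": -10,"dx": 0.043,"dy": 0.03,"dz": 0,"grip": 0.085},{"ax": 0,"ay": 0,"az": -10,"dx": 0.037,"dy": 0.037,"dz": 0,"grip": 0.085}]'

```text
clock: 1.4
tool_pos: [0.3886, -0.0475, 0.3861]
ee_rot: [0.479, 0.878, 0.003, -0.001]
wrist_force: [1.1, -0.8, -0.4]
finger_gap: 0.0852
```

Call:
play_rows --deltas '[{"ax": 0,"ay": 0,"az": -10,"dx": 0.028,"dy": 0.045,"dz": 0,"grip": 0.085},{"ax": 0,"ay": 0,"az": -10,"dx": 0.02,"dy": 0.049,"dz": 0,"grip": 0.085},{"ax": 0,"ay": 0,"az": -10,"dx": 0.011,"dy": 0.051,"dz": 0,"grip": 0.085},{"ax": 0,"ay": 0,"az": -10,"dx": 0.002,"dy": 0.053,"dz": 0,"grip": 0.085},{"ax": 0,"ay": 0,"az": -10,"dx": -0.007,"dy": 0.052,"dz": 0,"grip": 0.085}]'

```text
clock: 2.02
tool_pos: [0.4989, 0.202, 0.3874]
ee_rot: [0.048, 0.999, 0.003, 0.001]
wrist_force: [1.5, -0.8, 0.5]
finger_gap: 0.0854
```

Call:
play_rows --deltas '[{"ax": 0,"ay": 0,"az": -5.5,"dx": -0.02,"dy": 0.046,"dz": 0.03,"grip": 0.085},{"ax": 0,"ay": 0,"az": 0,"dx": -0.023,"dy": 0.044,"dz": 0.04,"grip": 0.085},{"ax": 0,"ay": 0,"az": 0,"dx": -0.023,"dy": 0.044,"dz": 0.05,"grip": 0.085},{"ax": 0,"ay": 0,"az": 0,"dx": 0,"dy": 0,"dz": 0.05,"grip": 0.085},{"ax": 0,"ay": 0,"az": 0,"dx": 0,"dy": 0,"dz": 0.02,"grip": 0.085}]'

```text
clock: 2.65
tool_pos: [0.5675, 0.3361, 0.199]
ee_rot: [-0.006, 1.0, 0.002, 0.001]
wrist_force: [-0.0, -0.4, 0.1]
finger_gap: 0.085
```

Run:
```python
from h import *
o=env.observe();print(o["joint_pos"],o["tool_pos"],o["ee_rot"])
for X in [(.567,.333,.056),(.503,.389,.062),(.5215,.2985,.024)]: print(proj("wrist",X))
cv2.imwrite("pics/w1.png",env.camera("wrist")[:,:,::-1])
```

```text
[0.40606634 0.45898767 0.21622722 1.32460199 0.00350512 0.39394493] [0.56746281 0.33607006 0.19898628] [-6.06365791e-03  9.99978606e-01  2.28282428e-03  8.98917863e-04]
[270.57531826 195.00010363]
[338.60079921 123.70583922]
[235.03509772 139.57072072]
```

View pics/w1.png

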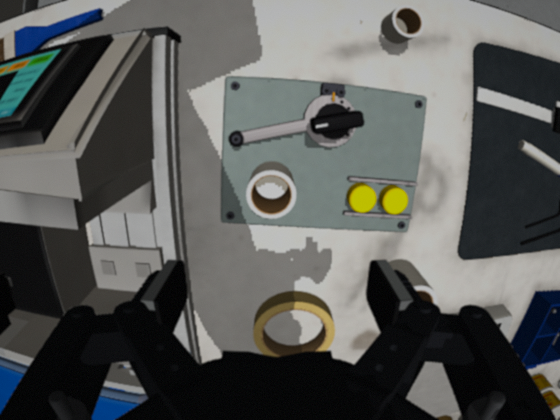

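The wrist view confirms the measurements: rim at (271,193) against a predicted (271,195), knob at (336,122), arm's end at (236,139). I'll descend.

Call:
play_rows --deltas '[{"ax": 0,"ay": 0,"az": -0.7,"dx": 0,"dy": -0.003,"dz": 0.045,"grip": 0.085},{"ax": 0,"ay": 0,"az": 0,"dx": 0,"dy": 0,"dz": 0.045,"grip": 0.085},{"ax": 0,"ay": 0,"az": 0,"dx": 0,"dy": 0,"dz": 0.04,"grip": 0.085},{"ax": 0,"ay": 0,"az": 0,"dx": 0,"dy": 0,"dz": 0.02,"grip": 0.085},{"ax": 0,"ay": 0,"az": 0,"dx": 0,"dy": 0,"dz": 0.01,"grip": 0.085}]'

```text
clock: 3.32
tool_pos: [0.5688, 0.3338, 0.0354]
ee_rot: [-0.012, 1.0, 0.003, 0.001]
wrist_force: [0.6, -0.1, 0.5]
finger_gap: 0.0848
```

Call:
play_rows --deltas '[{"ax": 0,"ay": 0,"az": 0,"dx": 0.001,"dy": 0,"dz": 0,"grip": 0.06},{"ax": 0,"ay": 0,"az": 0,"dx": 0,"dy": 0,"dz": 0,"grip": 0.048},{"ax": 0,"ay": 0,"az": 0,"dx": 0,"dy": 0,"dz": 0,"grip": 0.04},{"ax": 0,"ay": 0,"az": 0,"dx": 0,"dy": 0,"dz": 0,"grip": 0.04},{"ax": 0,"ay": 0,"az": 0,"dx": 0,"dy": 0,"dz": 0,"grip": 0.04}]' --force 20

```text
clock: 3.95
tool_pos: [0.5693, 0.3343, 0.0389]
ee_rot: [-0.012, 1.0, 0.003, 0.004]
wrist_force: [0.6, -0.4, -1.3]
finger_gap: 0.0435
```

Call:
play_rows --deltas '[{"ax": 0,"ay": 0,"az": 0.5,"dx": 0,"dy": 0,"dz": -0.02,"grip": 0.04},{"ax": 0,"ay": 0,"az": 0.5,"dx": 0,"dy": 0,"dz": -0.04,"grip": 0.04},{"ax": 0,"ay": 0,"az": 0,"dx": 0,"dy": 0,"dz": -0.04,"grip": 0.04},{"ax": 0,"ay": 0,"az": 0,"dx": 0.01,"dy": 0.002,"dz": -0.01,"grip": 0.04},{"ax": 0,"ay": 0,"az": 0,"dx": 0.03,"dy": 0.003,"dz": 0,"grip": 0.04}]'

```text
clock: 4.58
tool_pos: [0.5283, 0.3379, 0.1508]
ee_rot: [-0.002, 1.0, 0.003, 0.003]
wrist_force: [-0.9, 0.6, -0.3]
finger_gap: 0.0432
```

Call:
play_rows --deltas '[{"ax": 0,"ay": 0,"az": 0,"dx": 0.04,"dy": 0.002,"dz": 0,"grip": 0.04},{"ax": 0,"ay": 0,"az": 0,"dx": 0.04,"dy": 0.002,"dz": 0,"grip": 0.04},{"ax": 0,"ay": 0,"az": 0,"dx": 0.035,"dy": 0.003,"dz": 0.01,"grip": 0.04},{"ax": 0,"ay": 0,"az": 0,"dx": 0.01,"dy": 0,"dz": 0.03,"grip": 0.04},{"ax": 0,"ay": 0,"az": 0,"dx": 0,"dy": 0,"dz": 0.03,"grip": 0.04}]'

```text
clock: 5.2
tool_pos: [0.3953, 0.3447, 0.0778]
ee_rot: [-0.003, 1.0, 0.004, 0.003]
wrist_force: [0.9, 0.8, -0.9]
finger_gap: 0.0432
```

Run:
```python
from h import *
o=env.observe();print(o["tool_pos"],o["ee_rot"],o["joint_pos"],o["finger_gap"])
cv2.imwrite("pics/s2.png",env.camera("side")[:,:,::-1])
cv2.imwrite("pics/w2.png",env.camera("wrist")[:,:,::-1])
```

```text
[0.39531394 0.34473837 0.07782927] [-0.00330309  0.99998418  0.00358271  0.00281088] [ 0.55536872  0.31477662 -0.34264623  0.90482893  0.00315261  0.54877594] 0.04319885631503801
```

View pics/s2.png

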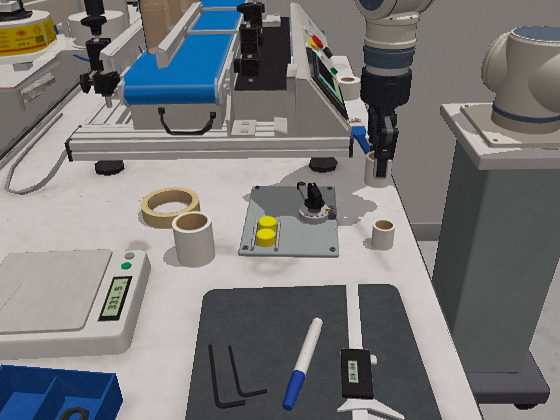

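View pics/w2.png

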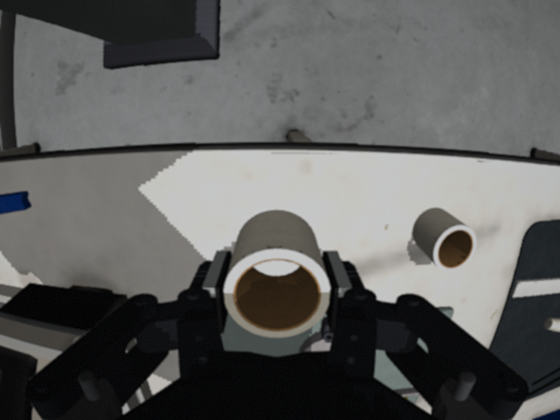

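The core is held upright at about (0.395, 0.345). The side view shows it near the table edge, so I'll nudge it inward and lower it.

Call:
play_rows --deltas '[{"ax": 0,"ay": 0,"az": 0,"dx": -0.01,"dy": 0,"dz": 0.015,"grip": 0.04},{"ax": 0,"ay": 0,"az": 0,"dx": 0,"dy": 0,"dz": 0.015,"grip": 0.04},{"ax": 0,"ay": 0,"az": 0,"dx": 0,"dy": 0,"dz": 0.01,"grip": 0.04},{"ax": 0,"ay": 0,"az": 0,"dx": 0,"dy": 0,"dz": 0.004,"grip": 0.04},{"ax": 0,"ay": 0,"az": 0,"dx": 0,"dy": 0,"dz": 0,"grip": 0.04}]'

```text
clock: 5.92
tool_pos: [0.4066, 0.3442, 0.0302]
ee_rot: [-0.003, 1.0, 0.002, 0.001]
wrist_force: [0.8, -0.3, -0.1]
finger_gap: 0.0434
```

Call:
play_rows --deltas '[{"ax": 0,"ay": 0,"az": 0,"dx": 0,"dy": 0,"dz": 0.001,"grip": 0.04},{"ax": 0,"ay": 0,"az": 0,"dx": 0,"dy": 0,"dz": 0,"grip": 0.046},{"ax": 0,"ay": 0,"az": 0,"dx": 0,"dy": 0,"dz": 0,"grip": 0.052},{"ax": 0,"ay": 0,"az": 0,"dx": 0,"dy": 0,"dz": 0,"grip": 0.065},{"ax": 0,"ay": 0,"az": 0,"dx": 0,"dy": 0,"dz": 0,"grip": 0.085}]'

```text
clock: 6.55
tool_pos: [0.4071, 0.3447, 0.0305]
ee_rot: [-0.003, 1.0, 0.003, 0.002]
wrist_force: [-0.7, 0.5, -0.4]
finger_gap: 0.0809
```

Run:
```python
from h import *
o=env.observe();print(o["tool_pos"],o["wrist_force"],o["finger_gap"])
cv2.imwrite("pics/s3.png",env.camera("side")[:,:,::-1])
```

```text
[0.40711687 0.34470229 0.03047805] [-0.73809193  0.45903813 -0.42257524] 0.08091033401294019
```

View pics/s3.png

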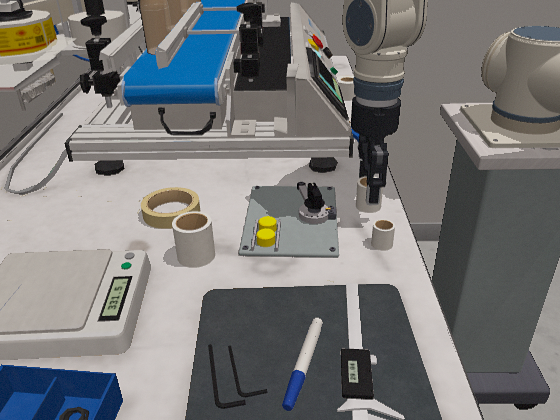

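The fingers are open and the core is standing. I'll go straight up and check.

Call:
play_rows --deltas '[{"ax": 0,"ay": 0,"az": 0,"dx": 0,"dy": 0,"dz": -0.02,"grip": 0.085},{"ax": 0,"ay": 0,"az": 0,"dx": 0,"dy": 0,"dz": -0.035,"grip": 0.085},{"ax": 0,"ay": 0,"az": 0,"dx": 0,"dy": 0,"dz": -0.045,"grip": 0.085},{"ax": 0,"ay": 0,"az": 0,"dx": 0,"dy": 0,"dz": -0.05,"grip": 0.085},{"ax": 0,"ay": 0,"az": 0,"dx": 0,"dy": 0,"dz": 0,"grip": 0.085}]'

```text
clock: 7.22
tool_pos: [0.4061, 0.3435, 0.1845]
ee_rot: [-0.003, 1.0, 0.003, 0.001]
wrist_force: [0.3, 0.3, -0.0]
finger_gap: 0.0849
```

Run:
```python
from h import *
o=env.observe();print(o["tool_pos"],o["ee_rot"],o["joint_pos"])
cv2.imwrite("pics/s4.png",env.camera("side")[150:270,230:430,::-1].repeat(4,0).repeat(4,1))
print(proj("side",(.407,.345,.048)),proj("side",(.407,.345,0)))
```

```text
[0.40612899 0.34351158 0.18445847] [-0.00261312  0.9999924   0.00259369  0.00127952] [ 0.54254877  0.24829729 -0.14188023  1.17575706  0.00313387  0.53733013]
[368.98473198 182.13295322] [366.96419248 206.11255538]
```

View pics/s4.png

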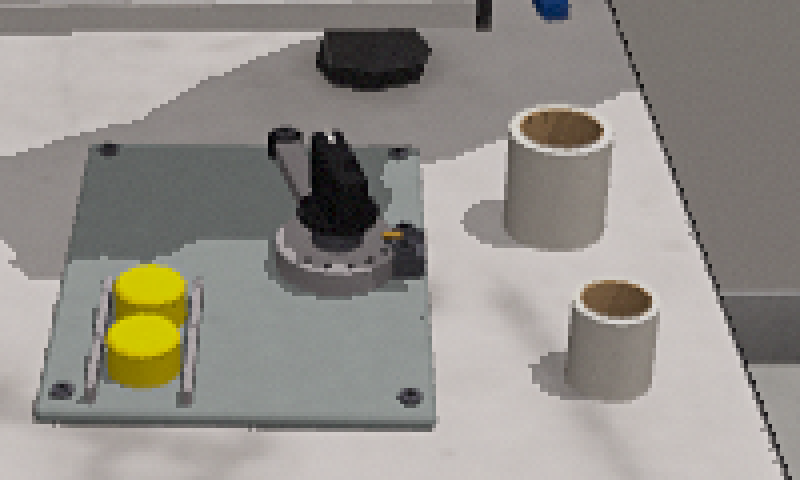

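The core stands upright off the plate: its rim at pixel (370,182) matches the predicted (369,182). Next I'll move over the knob and turn the jaws square to the bar.

Call:
play_rows --deltas '[{"ax": 0,"ay": 0,"az": 10,"dx": -0.02,"dy": 0.009,"dz": 0,"grip": 0.085},{"ax": 0,"ay": 0,"az": 10,"dx": -0.018,"dy": 0.013,"dz": 0,"grip": 0.085},{"ax": 0,"ay": 0,"az": 10,"dx": -0.016,"dy": 0.016,"dz": 0,"grip": 0.085},{"ax": 0,"ay": 0,"az": 10,"dx": -0.013,"dy": 0.018,"dz": 0,"grip": 0.085},{"ax": 0,"ay": 0,"az": 10,"dx": -0.009,"dy": 0.02,"dz": 0,"grip": 0.085}]'

```text
clock: 7.9
tool_pos: [0.5054, 0.389, 0.1753]
ee_rot: [0.432, 0.902, -0.003, -0.004]
wrist_force: [0.3, -0.8, -0.1]
finger_gap: 0.0851
```

Call:
play_rows --deltas '[{"ax": 0,"ay": 0,"az": 10,"dx": 0,"dy": 0,"dz": 0,"grip": 0.085},{"ax": 0,"ay": 0,"az": 10,"dx": 0,"dy": 0,"dz": 0,"grip": 0.085},{"ax": 0,"ay": 0,"az": 4,"dx": 0,"dy": 0,"dz": 0,"grip": 0.085},{"ax": 0,"ay": 0,"az": 0,"dx": 0,"dy": 0,"dz": 0,"grip": 0.085},{"ax": 0,"ay": 0,"az": 0,"dx": 0,"dy": 0,"dz": 0,"grip": 0.085}]'

```text
clock: 8.52
tool_pos: [0.5047, 0.3881, 0.1657]
ee_rot: [0.616, 0.788, -0.009, -0.005]
wrist_force: [0.1, 0.9, -0.7]
finger_gap: 0.0852
```

Run:
```python
from h import *
o=env.observe();q=o["ee_rot"];print(o["tool_pos"],np.degrees(2*np.arctan2(q[1],q[0])),o["joint_pos"])
for X in [(.503,.389,.062),(.503,.389,.021),(.5215,.2985,.024)]: print(proj("wrist",X))
im=env.camera("wrist");cv2.imwrite("pics/w5.png",im[:,:,::-1])
```

```text
[0.50465006 0.38807241 0.1657285 ] 103.96260808426526 [0.52244615 0.44825407 0.1129661  1.25684262 0.00311203 1.84951579]
[278.21482074 208.36088452]
[278.9539658 194.2983327]
[274.62189406 286.46835286]
```

View pics/w5.png

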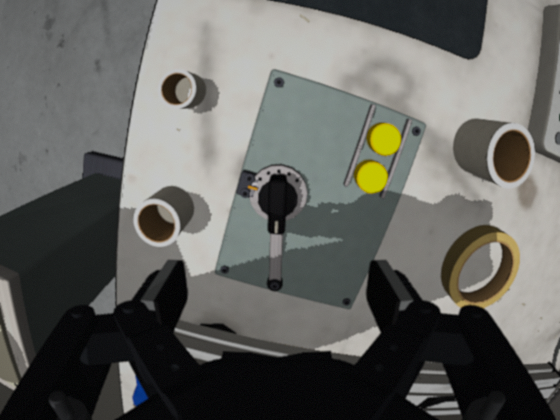

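The wrist view agrees with the knob estimate (0.503, 0.389): disc centre at (279,194), arm's end at (275,285). I'll trim the yaw and tilt, then descend.

Call:
play_rows --deltas '[{"ax": -1.1,"ay": 0,"az": 2,"dx": 0.001,"dy": -0.0015,"dz": 0.03,"grip": 0.085},{"ax": 0,"ay": 0,"az": 0,"dx": 0,"dy": 0,"dz": 0.03,"grip": 0.075},{"ax": 0,"ay": 0,"az": 0,"dx": 0,"dy": 0,"dz": 0.025,"grip": 0.065},{"ax": 0,"ay": 0,"az": 0,"dx": 0,"dy": 0,"dz": 0.01,"grip": 0.055},{"ax": 0,"ay": 0,"az": 0,"dx": 0,"dy": 0,"dz": 0,"grip": 0.05}]'

```text
clock: 9.2
tool_pos: [0.5025, 0.3884, 0.0687]
ee_rot: [0.628, 0.778, -0.001, 0.001]
wrist_force: [0.5, -0.2, 0.5]
finger_gap: 0.0499
```

Run:
```python
from h import *
o=env.observe();q=o["ee_rot"];print(o["tool_pos"],q,np.degrees(2*np.arctan2(q[1],q[0])),o["wrist_force"])
```

```text
[0.50251979 0.3884299  0.06869995] [ 0.62816895  0.77807576 -0.0008144   0.00110538] 102.16959383848632 [ 0.45860888 -0.24372745  0.54494814]
```

Call:
play_rows --deltas '[{"ax": 0,"ay": 0,"az": 0,"dx": 0,"dy": 0,"dz": 0.01,"grip": 0.045},{"ax": 0,"ay": 0,"az": 0,"dx": 0,"dy": 0,"dz": 0.006,"grip": 0.04},{"ax": 0,"ay": 0,"az": 0,"dx": 0,"dy": 0,"dz": 0,"grip": 0.035},{"ax": 0,"ay": 0,"az": 0,"dx": 0,"dy": 0,"dz": 0,"grip": 0.03},{"ax": 0,"ay": 0,"az": 0,"dx": 0,"dy": 0,"dz": 0,"grip": 0.025}]'

```text
clock: 9.82
tool_pos: [0.5038, 0.3891, 0.0542]
ee_rot: [0.628, 0.778, 0.001, 0.002]
wrist_force: [0.1, 0.0, 0.1]
finger_gap: 0.0248
```

Run:
```python
from h import *
o=env.observe();q=o["ee_rot"];print(o["tool_pos"],q,np.degrees(2*np.arctan2(q[1],q[0])),o["wrist_force"],o["finger_gap"])
cv2.imwrite("pics/s6.png",env.camera("side")[120:240,230:430,::-1].repeat(4,0).repeat(4,1))
cv2.imwrite("pics/w6.png",env.camera("wrist")[:,:,::-1])
```

```text
[0.50376041 0.38908844 0.05420125] [0.62799929 0.77821114 0.00101599 0.00181218] 102.19446478291448 [0.08782197 0.00575081 0.11186315] 0.024803378483360883
```

View pics/s6.png

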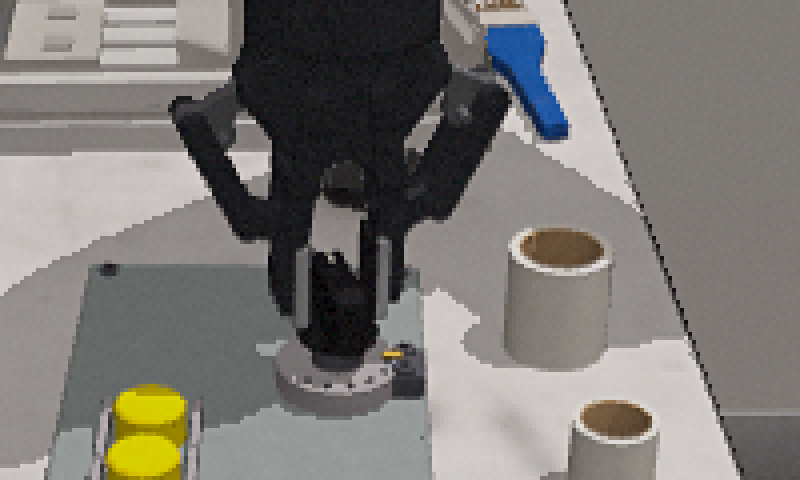

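View pics/w6.png

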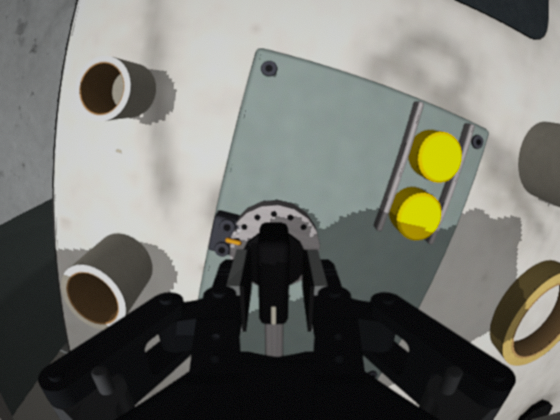

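The pads straddle the bar evenly in both views. Closing on the knob.

Call:
play_rows --deltas '[{"ax": 0,"ay": 0,"az": 0,"dx": 0,"dy": 0,"dz": 0.002,"grip": 0.018},{"ax": 0,"ay": 0,"az": 0,"dx": 0,"dy": 0,"dz": 0,"grip": 0.008},{"ax": 0,"ay": 0,"az": 0,"dx": 0,"dy": 0,"dz": 0,"grip": 0.008},{"ax": 0,"ay": 0,"az": 0,"dx": 0,"dy": 0,"dz": 0,"grip": 0.008},{"ax": 0,"ay": 0,"az": 0,"dx": 0,"dy": 0,"dz": 0,"grip": 0.008}]' --force 50

```text
clock: 10.55
tool_pos: [0.5023, 0.3888, 0.0523]
ee_rot: [0.628, 0.778, 0.0, 0.001]
wrist_force: [-1.4, -0.1, 1.2]
finger_gap: 0.0134
```

Run:
```python
from h import *
o=env.observe();q=o["ee_rot"];print(o["tool_pos"],q,np.degrees(2*np.arctan2(q[1],q[0])),o["wrist_force"],o["wrist_torque"],o["finger_gap"])
```

```text
[0.50232031 0.38882408 0.05232124] [6.27920550e-01 7.78276681e-01 1.89234755e-04 1.07477718e-03] 102.2062038725794 [-1.41411599 -0.11596065  1.18844856] [-0.03162568  0.25500432 -0.04409325] 0.013354850343283098
```

Call:
play_rows --deltas '[{"ax": 0,"ay": 0,"az": -5,"dx": 0,"dy": 0,"dz": 0,"grip": 0.008},{"ax": 0,"ay": 0,"az": -5,"dx": 0,"dy": 0,"dz": 0,"grip": 0.008},{"ax": 0,"ay": 0,"az": -5,"dx": 0,"dy": 0,"dz": 0,"grip": 0.008},{"ax": 0,"ay": 0,"az": -5,"dx": 0,"dy": 0,"dz": 0,"grip": 0.008},{"ax": 0,"ay": 0,"az": -5,"dx": 0,"dy": 0,"dz": 0,"grip": 0.008}]'

```text
clock: 11.18
tool_pos: [0.5018, 0.3886, 0.0523]
ee_rot: [0.439, 0.899, -0.0, 0.001]
wrist_force: [-2.0, -1.1, 0.9]
finger_gap: 0.0132
```

```bash
cat > st.py <<'E'
from h import *
o=env.observe();q=o["ee_rot"];print(o["tool_pos"].round(4),q.round(4),np.degrees(2*np.arctan2(q[1],q[0])).round(1),o["wrist_force"].round(1),o["wrist_torque"].round(2),o["finger_gap"].round(4),o["joint_pos"].round(2))
E
python3 st.py
```

```text
Traceback (most recent call last):
  File "st.py", line 2, in <module>
    o=env.observe();q=o["ee_rot"];print(o["tool_pos"].round(4),q.round(4),np.degrees(2*np.arctan2(q[1],q[0])).round(1),o["wrist_force"].round(1),o["wrist_torque"].round(2),o["finger_gap"].round(4),o["joint_pos"].round(2))
                                                                                                                                                                            ^^^^^^^^^^^^^^^^^^^^^
AttributeError: 'float' object has no attribute 'round'
```

Call:
play_rows --deltas '[{"ax": 0,"ay": 0,"az": -5,"dx": 0,"dy": 0,"dz": 0,"grip": 0.008},{"ax": 0,"ay": 0,"az": -5,"dx": 0,"dy": 0,"dz": 0,"grip": 0.008},{"ax": 0,"ay": 0,"az": -5,"dx": 0,"dy": 0,"dz": 0,"grip": 0.008},{"ax": 0,"ay": 0,"az": -5,"dx": 0,"dy": 0,"dz": 0,"grip": 0.008},{"ax": 0,"ay": 0,"az": -4,"dx": 0,"dy": 0,"dz": 0,"grip": 0.008}]'

```text
clock: 11.8
tool_pos: [0.5015, 0.3882, 0.0523]
ee_rot: [0.235, 0.972, -0.001, 0.0]
wrist_force: [-1.3, -0.8, 1.8]
finger_gap: 0.013
```

```bash
sed -i 's/,o\["finger_gap"\].round(4)/,o["finger_gap"]/' st.py
cat >> st.py <<'E'
import sys
n=sys.argv[1]
if n!="0":
    cv2.imwrite(f"pics/w{n}.png",env.camera("wrist")[:,:,::-1])
    cv2.imwrite(f"pics/s{n}.png",env.camera("side")[120:240,230:430,::-1].repeat(4,0).repeat(4,1))
    cv2.imwrite(f"pics/t{n}.png",env.camera("top")[165:315,210:360,::-1].repeat(4,0).repeat(4,1))
E
python3 st.py 7
```

```text
[0.5015 0.3882 0.0523] [ 2.355e-01  9.719e-01 -9.000e-04  1.000e-04] 152.8 [-1.3 -0.8  1.8] [-0.06  0.24 -0.12] 0.012999832475957608 [ 0.53  0.51 -0.09  0.97 -0.    1.  ]
```

View pics/w7.png

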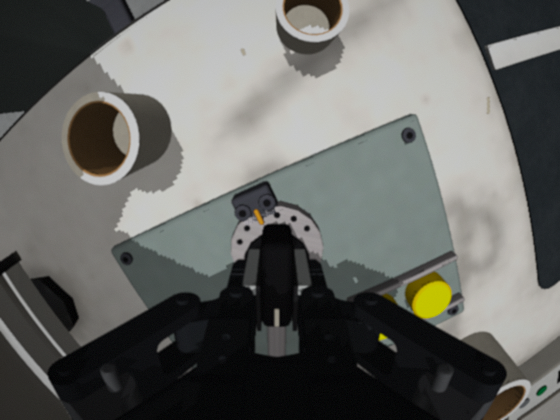

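View pics/s7.png

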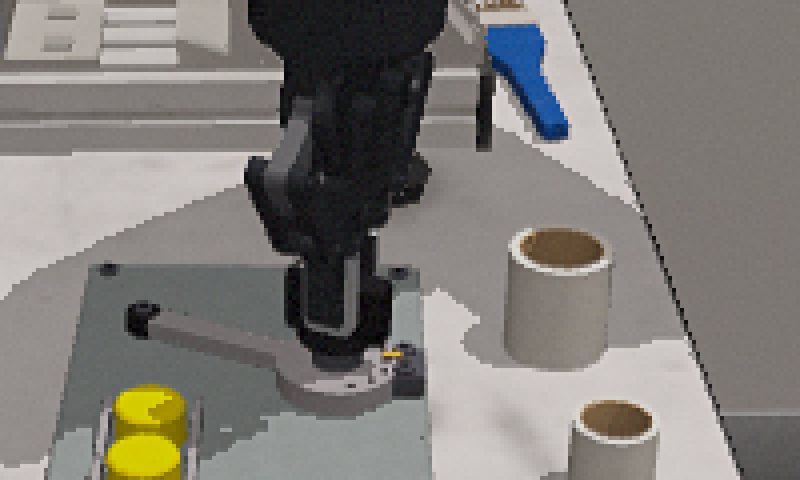

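The knob turns with the jaws, and the arm's end is at side pixel (265.5,199). I'll check the arm's angle.

```bash
python3 -c "
from h import *
p=onz('side',(265.5,199),.023);d=p[:2]-[.5025,.389];print(p,np.degrees(np.arctan2(d[1],d[0]))+3,np.linalg.norm(d))"
```

```text
[0.58424727 0.3551309  0.023     ] -19.504950542393413 0.0884857714156347
```

Call:
play_rows --deltas '[{"ax": 0,"ay": 0,"az": -5,"dx": 0,"dy": 0,"dz": 0,"grip": 0.008},{"ax": 0,"ay": 0,"az": -5,"dx": 0,"dy": 0,"dz": 0,"grip": 0.008},{"ax": 0,"ay": 0,"az": -5,"dx": 0,"dy": 0,"dz": 0,"grip": 0.008},{"ax": 0,"ay": 0,"az": -4,"dx": 0,"dy": 0,"dz": 0,"grip": 0.008},{"ax": 0,"ay": 0,"az": -3,"dx": 0,"dy": 0,"dz": 0,"grip": 0.008}]'

```text
clock: 12.58
tool_pos: [0.5014, 0.3878, 0.0523]
ee_rot: [0.047, 0.999, -0.001, -0.0]
wrist_force: [-1.5, -1.4, 2.2]
finger_gap: 0.0125
```

```bash
python3 st.py 8
```

```text
[0.5014 0.3878 0.0523] [ 4.690e-02  9.989e-01 -1.200e-03 -3.000e-04] 174.6 [-1.5 -1.4  2.2] [-0.05  0.19 -0.05] 0.012512505122739158 [ 0.53  0.51 -0.09  0.97 -0.    0.62]
```

View pics/s8.png

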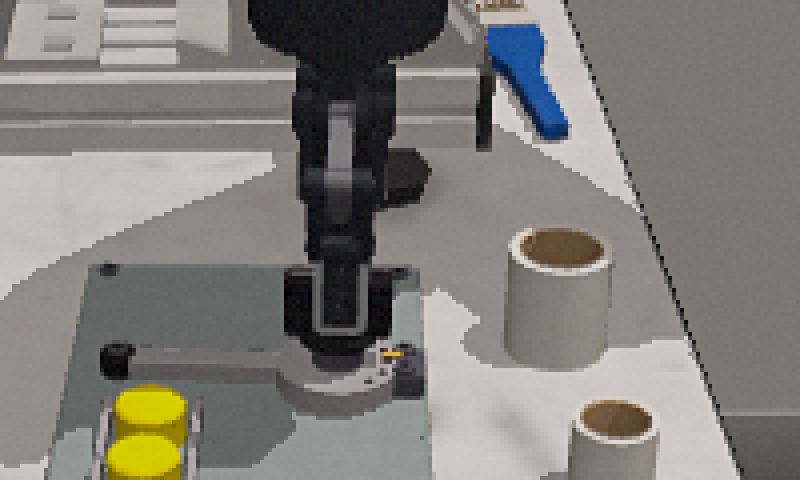

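View pics/t8.png

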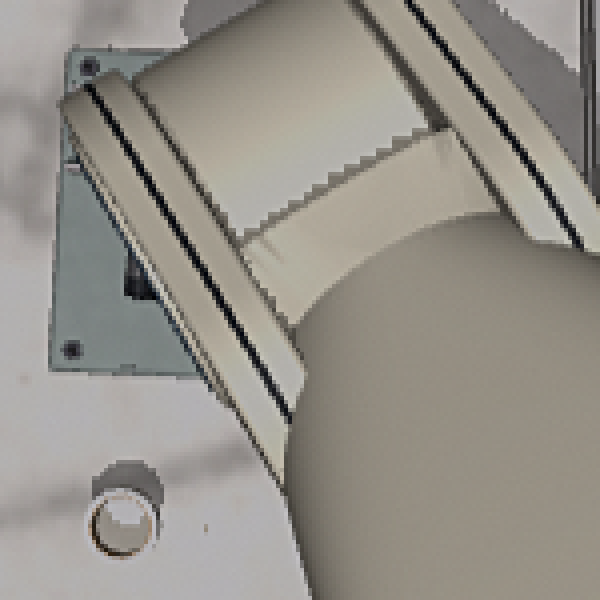

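Run:
```python
from h import *
for ax,ay in [(.5019,.3918),(.503,.389)]:
  for a in (-75,-24.4,-8,-4,0,4):
    t=np.radians(a-3);p=proj("side",(ax+.092*np.cos(t),ay+.092*np.sin(t),.024)); print(a,(p),(p-[230,120])*4)
```

```text
-75 [301.35543784 183.02619397] [285.42175136 252.10477588]
-24.4 [265.96571784 196.82405587] [143.86287136 307.2962235 ]
-8 [260.43023028 204.32647622] [121.7209211 337.3059049]
-4 [259.68753797 206.296044  ] [118.75015189 345.18417601]
0 [259.20072884 208.30422209] [116.80291538 353.21688837]
4 [258.97697327 210.34214636] [115.90789309 361.36858544]
-75 [300.70297328 182.28441537] [282.81189312 249.13766147]
-24.4 [265.37897167 196.01282764] [141.5158867  304.05131057]
-8 [259.84460982 203.47540247] [119.37843928 333.90160989]
-4 [259.10034941 205.43431109] [116.40139766 341.73724438]
0 [258.61120875 207.4315373 ] [114.444835  349.7261492]
4 [258.38434158 209.4582612 ] [113.53736632 357.83304479]
```

Run:
```python
import cv2
a=cv2.imread("pics/s8.png")[310:420,80:300];cv2.imwrite("pics/s8z.png",cv2.resize(a,None,fx=3.5,fy=3.5,interpolation=cv2.INTER_NEAREST))
```

```text
(no output)
```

View pics/s8z.png

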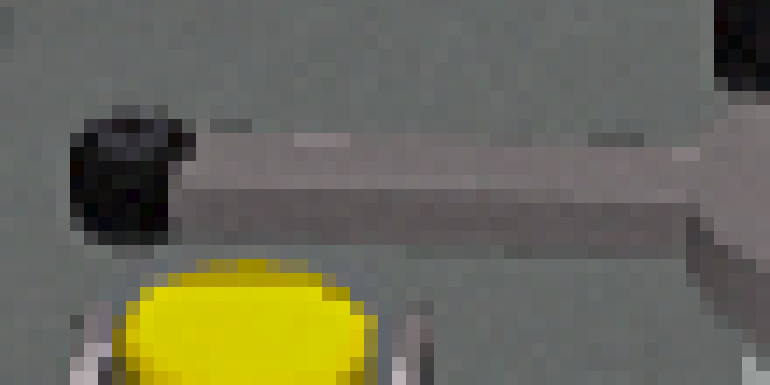

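In the side view the screw top is at about (118,348) in the crop, which puts the arm at −2.5°. That agrees with the tool yaw (72.4° turned), so there is no slip. I'll trim to 75° and watch for creep.

Call:
play_rows --deltas '[{"ax": 0,"ay": 0,"az": -2,"dx": 0,"dy": 0,"dz": 0,"grip": 0.008},{"ax": 0,"ay": 0,"az": -1.5,"dx": 0,"dy": 0,"dz": 0,"grip": 0.008},{"ax": 0,"ay": 0,"az": -0.5,"dx": 0,"dy": 0,"dz": 0,"grip": 0.008},{"ax": 0,"ay": 0,"az": 0,"dx": 0,"dy": 0,"dz": 0,"grip": 0.008},{"ax": 0,"ay": 0,"az": 0,"dx": 0,"dy": 0,"dz": 0,"grip": 0.008}]'

```text
clock: 13.35
tool_pos: [0.5013, 0.3877, 0.0523]
ee_rot: [0.012, 1.0, -0.001, -0.0]
wrist_force: [-2.2, -1.8, 2.1]
finger_gap: 0.0128
```

```bash
python3 st.py 9
```

```text
[0.5013 0.3877 0.0523] [ 1.250e-02  9.999e-01 -1.200e-03 -3.000e-04] 178.6 [-2.2 -1.8  2.1] [-0.02  0.23 -0.08] 0.012839779802455192 [ 0.53  0.51 -0.09  0.97 -0.    0.55]
```

View pics/s9.png

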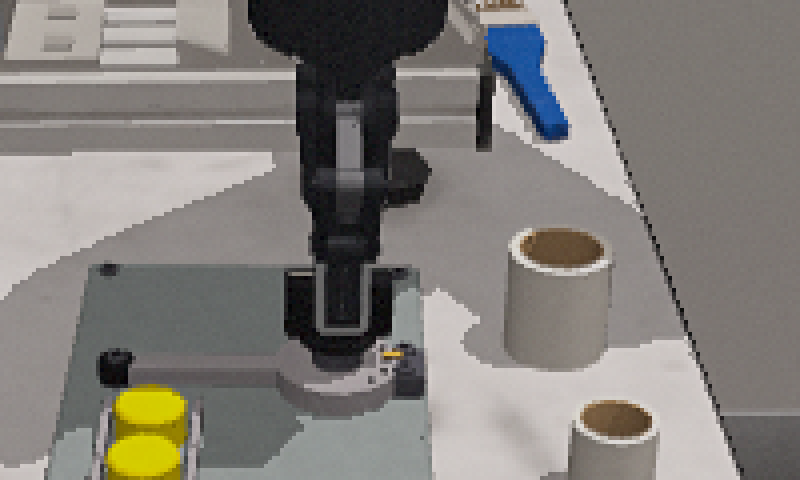

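View pics/w9.png

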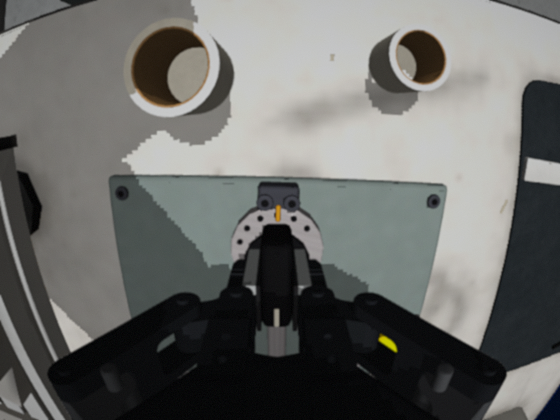

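Call:
play_rows --deltas '[{"ax": 0,"ay": 0,"az": 0.4,"dx": 0,"dy": 0,"dz": 0,"grip": 0.008},{"ax": 0,"ay": 0,"az": 0,"dx": 0,"dy": 0,"dz": 0,"grip": 0.008},{"ax": 0,"ay": 0,"az": 0,"dx": 0,"dy": 0,"dz": 0,"grip": 0.008},{"ax": 0,"ay": 0,"az": 0,"dx": 0,"dy": 0,"dz": 0,"grip": 0.008},{"ax": 0,"ay": 0,"az": 0,"dx": 0,"dy": 0,"dz": 0,"grip": 0.008}]'

```text
clock: 14.12
tool_pos: [0.5013, 0.3877, 0.0523]
ee_rot: [0.016, 1.0, -0.001, -0.0]
wrist_force: [-2.0, -1.9, 1.7]
finger_gap: 0.0126
```

```bash
python3 st.py 0; python3 -c "
from rig import env
print(env.observe()['joint_vel'].round(3));print(env.job_done())"
```

```text
[0.5013 0.3877 0.0523] [ 1.620e-02  9.999e-01 -1.200e-03 -3.000e-04] 178.1 [-2.  -1.9  1.7] [-0.08  0.19 -0.09] 0.012623087354225166 [ 0.53  0.51 -0.09  0.97 -0.    0.56]
[-0.    -0.004 -0.001 -0.001 -0.002 -0.001]
the job is handed in; nothing more can be done
None
```

I took the label core off the plate and stood it on the bare table at about (0.407, 0.345). I then gripped the knob, turned it counter-clockwise to the third stop, and handed the job in at about 14 s with the grip still closed. No verdict was reported.

**Last checks:**
- **Knob angle:** the tool yaw showed about 76° turned, and the side view put the arm within about 1° of the station's +x. The target is 75 ± 7.5°, so both are well inside.
- **Grip:** the fingers held at a 12.6 mm opening with a commanded 50 N. The tool was about 2 mm from the knob's axis and did not move over the last hold.
- **Core:** it was upright and clear of the fingers and the plate in the last side view.
- **Caps:** both were still in the lane by eye in that view. I did not measure their positions again.

**Disagreements:**
- The top and side views placed the knob's axis about 3 mm apart in y. I used the top view's value, and the wrist view agreed with it.
- Halfway through the turn, the side view read the arm 3–5° farther round than the tool yaw did. The two agreed at the end.
- The measured opening of about 13 mm is slightly under the 14 mm stated for the bar.

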